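# Turn the cam stop low, then push the weight carriage into the mass comparator

### The arm

A 6-joint arm with a two-finger parallel gripper is mounted at the origin on the work surface. World frame = base frame: x ahead of the robot, y to its left, z up, the work surface at z = 0. Lengths are in m, angles in rad, forces in N, time in s.
With the tool pointing down it reaches from about 0.375 to 0.9 m from the base axis. Payload 3.1 kg.
Tool frame: the origin (TCP) lies midway between the tips of the shut fingers; the grasp point (between the pads) lies 19 mm behind it; x points along the fingers, y is the direction in which the jaws open and shut, and the axes are right-handed (so a half turn about x gives the same grasp; the last joint's range is limited). The gripper opens to 87 mm and grips with 3 to 60 N. Pads are 19 mm wide; open, the fingers measure 117 mm over their backs; the gripper's body (75 mm by 190 mm) begins 51 mm behind the grasp point.
Start: joints at [-1.312, 0.527, 1.433, -0, 1.181, -0.178], TCP at [0.264, -0.566, 0.185] pointing down, gripper open.
Joint ranges: [-3.08, 3.08], [-0.75, 2.2], [0.22, 2.44], [-1.43, 4.57], [0, 2.65], [-2.85, 2.85]. Speed limits (rad/s): [2.79, 2.79, 3.14, 3.14, 3.14, 3.14].

### API

Orientations are given as a unit quaternion [x, y, z, w].
In Python, from rig import get_obs, imaging, robot gives the robot as it stands.
- The arm moves only by the shell command python3 -m inch 'ROWS' [FORCE]. ROWS is JSON, a list of rows, each a list of 3 entries, a list of its own where there are three numbers: the finger opening in mm, from 0 to 87, then the shift along the tool's x, y, z in mm, then the turn, a rotation vector about the tool's x, y, z in degrees. In form: [[grip, [dx, dy, dz], [wx, wy, wz]], ...]. A call has 1 to 12 rows; each row shifts and turns the pose as measured when the row begins, along the tool's axes as they then stand; what a row does not reach is not made up. A row lasts 1/8 s, in which the tool goes at most 62.5 mm and 10.7 degrees, less where a joint would pass 70% of its speed; a pose out of reach is approached as far as the arm can. A call with a gripper value outside its range is refused whole. The fingers move at their own pace and stop on an object; FORCE is the grip in N (left out, the last holds). Time passes only in rows, so rows that do not move let the fingers close. It gives the time, the measured TCP pose, the force and the opening at its end, in the units of the state.
- get_obs(): the state, without advancing time (a new reading comes with each control period).
- imaging.camera(name): name is "side" or "top"; returns the picture (420x560x3 uint8, red, green, blue); there is no depth.
- imaging.camera_params(name): a dict with "camera_matrix" (3x3 intrinsics, pixels), "k1" (the pictures are not rectified: a ray, as slopes to the right and down, at radius r is drawn at 1 + k1 r^2 times it, then the intrinsics apply), "xyz" and "rotation" of the camera in the world. Camera axes: x right, y down, z forward; pixel columns grow to the right and rows downward; lengths in m; the calibration is good to about 2 mm. A picture is of the moment at which its call begins. camera_params takes no time and is no camera call.
- robot.hand_in(): hands the job in, once; it reports no verdict.
Trained networks look in the newest picture that a camera, given by its name, has taken for a name from the list of things; names that differ only in an ending like _2 or _b are one class to them, and where a whole thing is asked for, a point or a joint stands for the part that bears it (a point fixed in the world has none). Each returns a list of dicts, best first, with "confidence" (0 to 1); they miss things now and then, are a little off and sometimes report something else, mostly with a low value. They report only what shows in the picture. A call takes as long as a camera call. They do not tell look-alikes from the thing itself.
- imaging.cut_out(camera, target): "pixels" (420x560 bool, what is visible of it) and "box" ([centre column, centre row, width, height] in pixels, round what is visible of it).
- imaging.tip_of(camera, target): "pixel" ([column, row] in pixels: a listed point, or the origin of a listed thing).
The state is a dict: "time": time; "q": joint angles; "joint_velocities": joint speeds; "joint_torque": joint torques, N m; "position": TCP position; "tool_rot": TCP orientation; "ft_force": force on the tool from outside, world axes, zero at the start; "moment": the same for the moment, N m; "grip_width": finger opening in m.
Only numpy, scipy, OpenCV 4.12 (cv2) and the standard library are available. Lean on these libraries where they do the work, as an engineer would, in place of code of your own. Each camera call takes 0.05 s, during which the arm holds its last target. There are 200 camera calls.

### The job

Load the reference weight into the mass comparator: push the lever of the cam stop right over so that the cam stands at its low point and the way is clear, and only then push the loading carriage gently forward until it rests against the end stop inside the draft shield, the weight still standing on its seat. Everything is done by pushing with the fingers: grip and lift nothing, do not touch the weight on the carriage, and leave the small weights and the jar where they stand.

Things in the scene. Friction and masses are not known exactly. Their poses are not given: they have to be found in the camera images.
- comparator: Mass comparator with loading slide, fixed. Origin on the bench under it. Its y axis (mostly world +y) is forward, the carriage's way; x across, +x away from the robot; z up. Bed 110 mm wide, y -290 to 50 mm, top 70 mm high; two guide rails on it to 77 mm. In front a white housing (x +-105, y 50 to 225 mm, 70 mm high) with a glass draft shield on it, x +-99, y 60 to 212 mm, top 214 mm, open towards the bed.
- cam (a joint): Angle of the cam plate and its lever, rad, between fixed stops, growing clockwise from above. 0: high point, the nose juts into the carriage's way and blocks it, lever points 45 degrees rearward of comparator -x. 1.571: low point, the nose points rearward clear of the carriage, lever 45 degrees forward of -x. Stays where left; turns with 0.15 N m (3 N at lever_mid). Starts 0 to 0.15; counts as low above 1.25.
- cam_pin (a point): On the cam's upright pivot, at comparator x -65, y -45 mm (the robot's side of the bed), at the lever's mid height, 99 mm above the bench. Nothing of the cam is higher than 110 mm.
- lever_mid (a point): Point in the middle of the cam lever, 55 mm out from the pin, 99 mm above the bench. The lever is a level steel bar on the robot's side of the bed, 12 mm wide and 14 mm high (92 to 106 mm above the bench), ending 85 mm from the pin. Pushing its rear flank forward (comparator +y) turns the cam to its low point.
- cam_nose (a point): The tip of the cam's dark rounded nose, 37 mm from the pin, 84 mm above the bench; the nose is 18 mm wide. With the cam high it stands 11 mm inside the carriage's edge.
- carriage: Loose aluminium loading carriage, 500 g, on the bed between the rails (1.5 mm play each side). Plate 78 (x) x 150 (y) x 18 mm, origin under its centre at 70 mm height; axes as the comparator's. An upright push plate 70 mm wide and 8 mm thick stands at its rear end, top 120 mm above the bench. With the weight it slides with 4 to 8 N. It starts with its front 23 to 53 mm short of the nose.
- push_face (a point): Middle of the carriage's flat rear face (comparator -y side), on the push plate, 106 mm above the bench, 14 mm below its top edge. Pushed forward here; behind it the bed is clear above 77 mm. The weight stands 110 mm ahead of this face (centre), its top 166 mm above the bench.
- carriage_front (a point): Middle of the carriage's front face, 79 mm above the bench: meets stop_face when the carriage is home.
- stop_face (a point): Middle of the end stop's face in the draft shield, comparator y 150 mm, 79 mm above the bench. Rigid. With the carriage home, push_face is at comparator y 0, outside the shield, whose open end begins at y 60 mm.
- seat (a point): Middle of the weight's seat on the carriage, 88 mm above the bench: a square of 52 mm inside black lips 4 mm high.
- weight_500: Loose stainless knob weight, 500 g, diameter 48 mm, 78 mm high, standing on the carriage's seat; origin under its centre. It travels on the carriage and is not touched.
- weight_200: Loose stainless knob weight on the bench, diameter 36 mm, 56 mm high; origin under its centre. Leave alone.
- weight_100: Loose stainless knob weight on the bench, diameter 29 mm, 46 mm high; origin under its centre. Leave alone.
- jar: Loose white jar on the bench, diameter 48 mm, 60 mm high; origin under its centre. Leave alone.
Not all that is in view belongs to the job. What is meant by the carriage is not blue, and is the larger of those in its own colour. Leave any orange look-alike of the weight_500 alone.

How it is judged:
On the way:
1. The cam stands at its low point while the carriage is still where it was (value of joint cam above 1.25 rad and distance of carriage from where it was at the start of the episode below 0.015 m), for 0.2 s.
At the end, for the whole second after the job is handed in: The carriage's front is within 3 mm of the end stop and at rest, flat on the bed; the cam is at its low point (above 1.25 rad); the 500 g weight stands upright on its seat (within 6 mm); the small weights and the jar are within 20 mm of where they stood (y of carriage_front in the frame of comparator above 0.147 m and linear speed of carriage below 0.005 m/s and value of joint cam above 1.25 rad and distance between weight_500 and seat below 0.006 m and angle between weight_500's own z axis and vertical below 0.08 rad and angle between carriage's own z axis and vertical below 0.03 rad and distance of each of weight_200, weight_100, jar from where it was at the start of the episode below 0.02 m); the robot touches nothing.
It fails at once if The carriage is lifted off the bed or tipped (height (world z) of carriage above 0.078 m or angle between carriage's own z axis and vertical above 0.12 rad).
It fails at once if The weight on the carriage is touched by the fingers, tipped or thrown off its seat (contact force between the fingers and weight_500 above 1 N or angle between weight_500's own z axis and vertical above 0.35 rad or distance between weight_500 and seat above 0.015 m).
It fails at once if A small weight or the jar is lifted or shifted more than 20 mm (distance of any of weight_200, weight_100, jar from where it was at the start of the episode above 0.02 m).
It fails at once if The carriage is shoved faster than 0.3 m/s (linear speed of carriage above 0.3 m/s).
It fails at once if The carriage or the cam is gripped or forced with more than 35 N (contact force between the fingers and carriage above 35 N or contact force between the fingers and comparator above 35 N).
It also fails if it takes over 61 s, if anything falls off the work surface, if the arm or the gripper's body presses on something with over 40 N, if the wrist force passes 120 N, or if a joint passes its speed limit or range.

## Working session

There is one attempt and no reset: what is moved stays moved. The work goes in short steps, Python scripts to look and compute and a shell command to move; the robot and the scene stay as the last step left them, time stands still between calls to the robot, and variables do not carry over. Pictures are saved under pics/ and viewed, about 8 in all and at most 12, crops included, and the job is handed in when it is done.

```bash
mkdir -p pics; cat > h.py <<'E'
import numpy as np, cv2
from rig import get_obs, imaging, robot
from scipy.spatial.transform import Rotation as R
def ray(cam,px):
    p=imaging.camera_params(cam);K=np.array(p["camera_matrix"]);
    d=np.array([(px[0]-K[0,2])/K[0,0],(px[1]-K[1,2])/K[1,1]])
    s=d.copy()
    for _ in range(30): s=d/(1+p["k1"]*(s@s))
    Rm=np.array(p["rotation"]); Rm=Rm if Rm.shape==(3,3) else R.from_quat(Rm).as_matrix()
    return np.array(p["xyz"]),Rm@np.array([s[0],s[1],1.])
def at_z(cam,px,z):
    o,d=ray(cam,px); return o+d*(z-o[2])/d[2]
def proj(cam,P):
    p=imaging.camera_params(cam);K=np.array(p["camera_matrix"]);Rm=np.array(p["rotation"]); Rm=Rm if Rm.shape==(3,3) else R.from_quat(Rm).as_matrix()
    c=Rm.T@(np.array(P)-np.array(p["xyz"])); s=c[:2]/c[2]; s=s*(1+p["k1"]*(s@s)); return K[:2,:2]@s+K[:2,2]
def save(cam,name):
    im=imaging.camera(cam); cv2.imwrite("pics/"+name,im[:,:,::-1]); return im
E
python3 - <<'E'
from h import *
for c in("top","side"):
    p=imaging.camera_params(c);print(c,p)
    im=save(c,c+"0.png")
    for t in["carriage","push_face","cam_pin","lever_mid","cam_nose","carriage_front","stop_face","seat","weight_500","comparator","weight_200","weight_100","jar"]:
        z=dict(carriage=.07,push_face=.106,cam_pin=.099,lever_mid=.099,cam_nose=.084,carriage_front=.079,stop_face=.079,seat=.088,weight_500=.088).get(t,0)
        for r in imaging.tip_of(c,t)[:3]: print(c,t,np.round(r["pixel"]),round(r["confidence"],2),at_z(c,r["pixel"],z).round(3))
a=cv2.imread("pics/top0.png");b=cv2.imread("pics/side0.png")
print({k:np.round(v,3) for k,v in get_obs().items()})
E
```

```text
top {'camera_matrix': array([[517.12317623,   0.        , 277.41015263],
       [  0.        , 517.12317623, 213.12630156],
       [  0.        ,   0.        ,   1.        ]]), 'k1': -0.15428382879874764, 'xyz': array([0.38331003, 0.04091449, 1.13400982]), 'rotation': array([ 0.70863222, -0.69917782,  0.05610416, -0.07644005])}
top carriage [372. 283.] 0.88 [ 0.442 -0.124  0.07 ]
top carriage [292. 312.] 0.7 [0.38  0.039 0.07 ]
top carriage [360. 204.] 0.56 [ 0.606 -0.1    0.07 ]
top push_face [397. 197.] 0.75 [ 0.615 -0.171  0.106]
top push_face [353. 262.] 0.74 [ 0.482 -0.08   0.106]
top push_face [299. 276.] 0.56 [0.452 0.028 0.106]
top cam_pin [302. 231.] 0.56 [0.544 0.021 0.099]
top lever_mid [323. 246.] 0.65 [ 0.514 -0.021  0.099]
top cam_nose [306. 213.] 0.81 [0.583 0.014 0.084]
top carriage_front [324. 199.] 0.66 [ 0.615 -0.024  0.079]
top carriage_front [392. 297.] 0.65 [ 0.413 -0.163  0.079]
top carriage_front [282. 348.] 0.6 [0.31  0.06  0.079]
top seat [386. 283.] 0.75 [ 0.44  -0.149  0.088]
top seat [342. 201.] 0.66 [ 0.608 -0.06   0.088]
top seat [287. 328.] 0.56 [0.349
[... 2354 characters left out ...]
ight_100 [411. 332.] 0.97 [ 0.741 -0.235  0.   ]
side weight_100 [312. 243.] 0.84 [0.639 0.004 0.   ]
side weight_100 [369. 245.] 0.82 [ 0.749 -0.036 -0.   ]
side jar [384. 290.] 0.83 [ 0.733 -0.142 -0.   ]
{'time': np.float64(1.4), 'q': array([-1.312,  0.528,  1.433,  0.   ,  1.181, -0.178]), 'joint_velocities': array([-0.003, -0.001, -0.001, -0.   , -0.   ,  0.   ]), 'joint_torque': array([ 1.0000e-03, -4.4001e+01, -1.7698e+01,  6.3000e-02,  5.0000e-02,
       -0.0000e+00]), 'position': array([ 0.264, -0.566,  0.185]), 'tool_rot': array([ 0.69 ,  0.153, -0.69 ,  0.153]), 'ft_force': array([-0.295,  0.213, -0.369]), 'moment': array([-0.011, -0.014,  0.023]), 'grip_width': np.float64(0.087)}
```

View pics/top0.png

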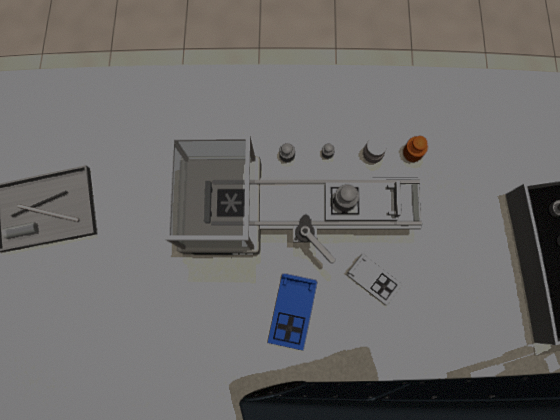

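View pics/side0.png

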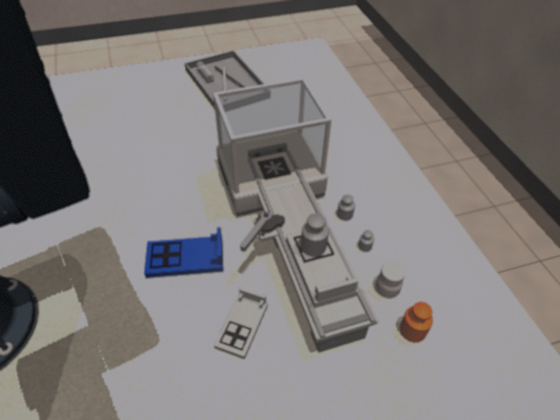

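The thing on the bed is at top (360,204) / side (318,266). It is aluminium, carries the weight and is the larger grey one. The blue one at top (292,312) and the small grey one at top (375,280) are decoys, and the orange weight at top (416,148) is to be left alone. I'll fit the comparator frame and confirm it with an overlay on an enlarged crop.

```bash
cat > fit.py <<'E'
from h import *
from scipy.optimize import least_squares
M=dict(cam_pin=(-65,-45,99),stop_face=(0,150,79),comparator=(0,0,0))
obs=[("top","cam_pin",(302,231)),("side","cam_pin",(262,218)),("side","stop_face",(266,152)),("top","comparator",(283,207)),("side","comparator",(289,226))]
car=[("top","push_face",(397,197)),("side","push_face",(338,288)),("top","carriage_front",(324,199)),("side","carriage_front",(305,232)),("top","seat",(342,201)),("side","seat",(314,244))]
Cm=dict(push_face=(0,0,106),carriage_front=(0,150,79),seat=(0,110,88))
def W(v,p,s=0):
    c,sn=np.cos(v[2]),np.sin(v[2]); x,y,z=p[0]/1e3,p[1]/1e3+s,p[2]/1e3
    return np.array([v[0]+c*x-sn*y,v[1]+sn*x+c*y,z])
def res(v):
    return np.concatenate([proj(c,W(v,M[n]))-px for c,n,px in obs]+[proj(c,W(v,Cm[n],v[3]))-px for c,n,px in car])
f=least_squares(res,[.61,.06,.02,-.23],loss="soft_l1",x_scale=[.1,.1,.1,.1]);v=f.x
E
python3 - <<'E'
from fit import *
print(v.round(4),res(v).reshape(-1,2).round(1).tolist())
for n,p in dict(pin=(-65,-45,99),push=(0,v[3]*1e3,106),stop=(0,150,79)).items():print(n,W(v,p).round(4))
Rm=R.from_quat(get_obs()["tool_rot"]).as_matrix();print(Rm.round(3))
out=[]
for c,(x0,y0,x1,y1) in dict(top=(160,120,440,330),side=(190,70,430,380)).items():
    im=cv2.imread(f"pics/{c}0.png");k=3 if c=="top" else 2
    cr=cv2.resize(im[y0:y1,x0:x1],None,fx=k,fy=k,interpolation=cv2.INTER_CUBIC);cr=cv2.convertScaleAbs(cr,alpha=1.5)
    def poly(pts,col):
        q=np.array([(proj(c,p)-(x0,y0)+.5)*k for p in pts]).round().astype(int);cv2.polylines(cr,[q],True,col,1)
    poly([W(v,p) for p in[(-55,-290,70),(55,-290,70),(55,50,70),(-55,50,70)]],(0,255,0))
    poly([W(v,p) for p in[(-99,60,214),(99,60,214),(99,212,214),(-99,212,214)]],(0,255,255))
    poly([W(v,p,v[3]) for p in[(-35,0,120),(35,0,120),(35,8,120),(-35,8,120)]],(0,0,255))
    poly([W(v,p,v[3]) for p in[(-39,0,88),(39,0,88),(39,150,88),(-39,150,88)]],(255,0,255))
    s=.7071;poly([W(v,(-65,-45,106)),W(v,(-65-85*s,-45-85*s,106))],(255,255,0))
    cv2.imwrite(f"pics/fit_{c}.png",cr)
a=cv2.imread("pics/fit_top.png");b=cv2.imread("pics/fit_side.png")
b=cv2.resize(b,(int(b.shape[1]*.96),int(b.shape[0]*.96)));a=cv2.resize(a,None,fx=.4,fy=.4)if 0 else a
cv2.imwrite("pics/fit_top.png",a[:600,:800])
E
```

```text
[ 0.6077  0.0641  0.0268 -0.2357] [[2.3, -0.2], [3.6, -1.0], [0.7, 0.4], [-0.5, 2.1], [-0.5, -1.3], [0.1, 0.2], [0.5, 0.4], [-1.0, 2.1], [-0.1, -0.8], [0.6, -1.1], [-1.0, 0.4]]
pin [0.544  0.0174 0.099 ]
push [ 0.6141 -0.1716  0.106 ]
stop [0.6037 0.214  0.079 ]
[[ 0.     0.423 -0.906]
 [ 0.    -0.906 -0.423]
 [-1.     0.    -0.   ]]
```

View pics/fit_top.png

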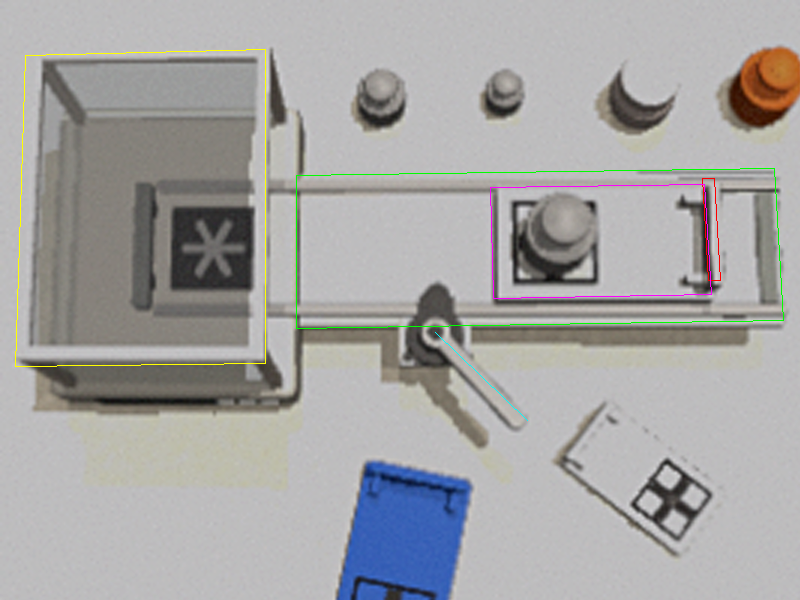

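The overlay agrees to a few mm, though the yaw fits better at about 0.5° than 1.5°. The pin is at crop (433,333), the lever tip at (520,422), and the carriage rear edge runs along x≈710. The meant carriage is the grey one with the weight on the bed.

Plan: push the lever with the inner finger of the open gripper, jaws along x, so the body stays clear of both glass and weight.

```bash
python3 -m inch '[[87,[0,0,0],[-10,0,0]],[87,[0,0,0],[-10,0,0]],[87,[0,0,0],[-10,0,0]],[87,[0,0,0],[-10,0,0]],[87,[0,0,0],[-10,0,0]],[87,[0,0,0],[-10,0,0]],[87,[0,0,0],[-5.5,0,0]]]'; python3 -c "
from h import *
print(R.from_quat(get_obs()['tool_rot']).as_matrix().round(3))"
```

```text
time: 2.28
position: [0.2645, -0.5663, 0.1847]
tool_rot: [0.488, 0.512, -0.488, 0.512]
ft_force: [0.3, 0.1, 0.0]
grip_width: 0.087
[[ 0.     0.999  0.047]
 [ 0.     0.047 -0.999]
 [-1.     0.    -0.   ]]
```

```bash
python3 -m inch '[[87,[-15,0,0],[2,0,0]],[87,[0,20,-53],[0,0,0]],[87,[0,20,-53],[0,0,0]],[87,[0,20,-53],[0,0,0]],[87,[0,20,-53],[0,0,0]],[87,[0,20,-53],[0,0,0]],[87,[0,20,-53],[0,0,0]],[87,[0,20,-53],[0,0,0]],[87,[0,20,-53],[0,0,0]],[87,[0,16,-53],[0,0,0]],[87,[0,0,0],[0,0,0]]]'
```

```text
time: 3.65
position: [0.4539, -0.084, 0.2095]
tool_rot: [0.507, 0.484, -0.506, 0.503]
ft_force: [0.4, -0.5, -0.9]
grip_width: 0.087
```

```bash
cat > st.py <<'E'
from h import *
import sys
o=get_obs();Rm=R.from_quat(o["tool_rot"]).as_matrix()
yaw=float(sys.argv[1]) if len(sys.argv)>1 else np.radians(.7)
c,s=np.cos(yaw),np.sin(yaw);T=np.array([[0,c,s],[0,s,-c],[-1,0,0.]])
print("fix turn deg",np.degrees(R.from_matrix(Rm.T@T).as_rotvec()).round(2))
if len(sys.argv)>4: print("shift mm",(1e3*T.T@(np.array(sys.argv[2:5],float)-o["position"])).round(1))
E
python3 st.py 0.012 0.44 -0.085 0.14
```

```text
fix turn deg [-2.17  1.06 -1.11]
shift mm [ 69.5 -14.    0.8]
```

```bash
python3 -m inch '[[87,[0,0,0],[-2.2,1.1,-1.1]],[87,[35,-7,0],[0,0,0]],[87,[35,-7,1],[0,0,0]],[87,[0,0,0],[0,0,0]]]'; python3 st.py 0.012 0.44 -0.085 0.088
python3 -c "
from h import *
a=save('side','s1.png');b=save('top','t1.png')
cv2.imwrite('pics/v1.png',cv2.resize(a[150:330,150:390,::-1],None,fx=3,fy=3))"
```

```text
time: 4.15
position: [0.4436, -0.0899, 0.1425]
tool_rot: [0.5, 0.498, -0.498, 0.505]
ft_force: [0.1, 0.2, 0.4]
grip_width: 0.0872
fix turn deg [-0.37  0.31 -0.53]
shift mm [54.5 -3.6 -5. ]
```

View pics/v1.png

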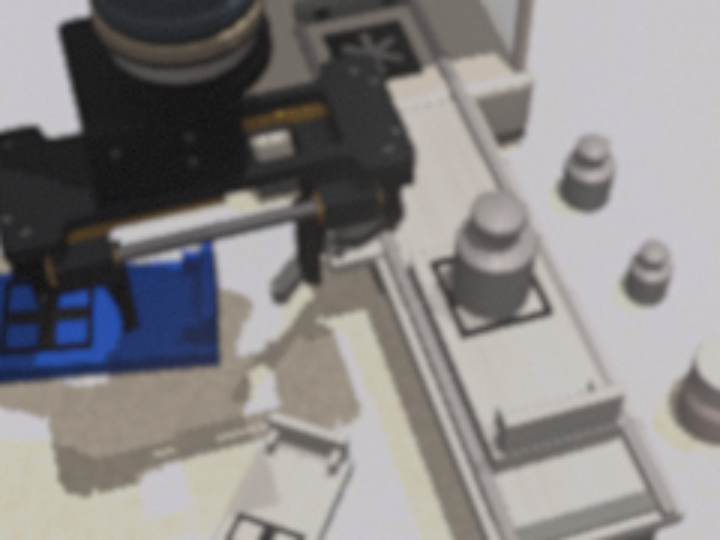

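The inner finger tip is at crop (310,280), behind and beside the lever (tip at crop (280,290)). The model says it is about 30 mm rearward of the flank, so I'll descend.

```bash
python3 -m inch '[[87,[27,-2,0],[-0.4,0.3,-0.5]],[87,[27,-1,0],[0,0,0]],[87,[0,0,0],[0,0,0]],[87,[0,0,-10],[0,0,0]],[87,[0,0,-10],[0,0,0]],[87,[0,0,-10],[0,0,0]]]'; python3 st.py 0.012 0.44 0.04 0.088
```

```text
time: 5.0
position: [0.4534, -0.0651, 0.0984]
tool_rot: [0.501, 0.492, -0.494, 0.512]
ft_force: [0.2, 0.6, 0.9]
grip_width: 0.0867
fix turn deg [-0.19  0.71 -1.52]
shift mm [  10.4  -12.1 -105.3]
```

```bash
python3 -m inch '[[87,[10,-12,0],[0,0.7,-1.5]],[87,[0,0,0],[0,0,0]]]'; python3 st.py 0.012 0.44 0.04 0.088;python3 -m inch '[[87,[0,0,-8],[0,0,0]],[87,[0,0,-8],[0,0,0]]]'; python3 st.py 0.012 0.44 0.04 0.088
```

```text
time: 5.25
position: [0.4407, -0.064, 0.088]
tool_rot: [0.497, 0.503, -0.497, 0.503]
ft_force: [1.3, 0.4, 0.4]
grip_width: 0.0867
fix turn deg [-0.03 -0.02  0.06]
shift mm [  -0.     0.5 -104. ]
time: 5.5
position: [0.4405, -0.0478, 0.0877]
tool_rot: [0.497, 0.503, -0.498, 0.502]
ft_force: [0.1, 0.5, 0.0]
grip_width: 0.0871
fix turn deg [-0.15 -0.03  0.08]
shift mm [ -0.3   0.5 -87.8]
```

```bash
python3 -m inch '[[87,[0,0,-8],[0,0,0]],[87,[0,0,-8],[0,0,0]]]';python3 -m inch '[[87,[0,0,-8],[0,0,0]],[87,[0,0,-8],[0,0,0]]]'; python3 st.py 0.012 0.44 0.04 0.088
```

```text
time: 5.75
position: [0.4404, -0.0306, 0.0877]
tool_rot: [0.497, 0.503, -0.498, 0.502]
ft_force: [-0.6, -0.2, -0.3]
grip_width: 0.0867
time: 6.0
position: [0.4403, -0.0133, 0.0878]
tool_rot: [0.497, 0.503, -0.498, 0.502]
ft_force: [0.2, -0.4, -0.4]
grip_width: 0.087
fix turn deg [-0.12 -0.03  0.06]
shift mm [ -0.2   0.3 -53.3]
```

No contact force yet, so I'll look.

```bash
python3 -c "
from h import *
a=save('side','s2.png');b=save('top','t2.png')
A=cv2.resize(a[150:290,180:330,::-1],None,fx=4,fy=4);B=cv2.resize(b[180:360,240:400,::-1],None,fx=2,fy=2)
B=cv2.copyMakeBorder(B,0,A.shape[0]-B.shape[0],0,0,0) if B.shape[0]<A.shape[0] else B
print(A.shape,B.shape)
cv2.imwrite('pics/v2.png',A)
for t in('lever_mid','cam_pin'):
  for c in('top','side'):
    for r in imaging.tip_of(c,t)[:2]: print(c,t,r['pixel'],r['confidence'],at_z(c,r['pixel'],.099).round(3))
print(proj('side',[.4403+.051,-.0133,.0878]))"
```

```text
(560, 600, 3) (560, 320, 3)
top lever_mid [282.3, 210.9] 0.49 [0.585 0.063 0.099]
side lever_mid [248.0, 236.9] 0.83 [ 0.5   -0.019  0.099]
side lever_mid [304.6, 234.3] 0.31 [ 0.601 -0.043  0.099]
top cam_pin [302.1, 231.1] 0.87 [0.543 0.022 0.099]
side cam_pin [264.0, 213.9] 0.66 [0.543 0.026 0.099]
[242.82369665 239.40546619]
```

View pics/v2.png

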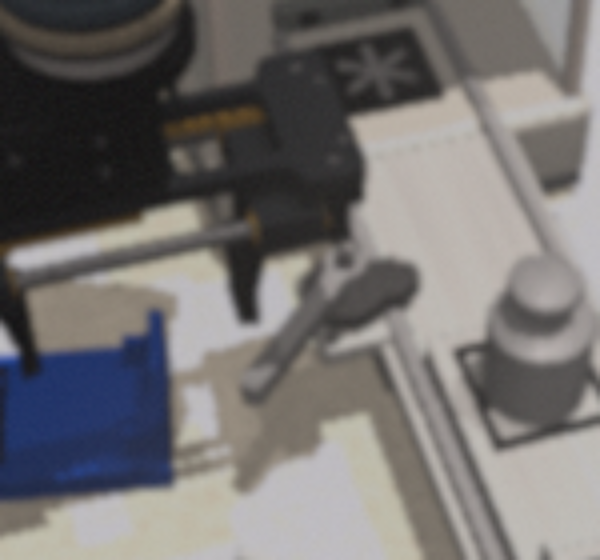

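The finger tip shows at side px (242,229), about 10 px above the prediction, with the lever untouched. The open fingertips sit higher than the TCP, so the finger went over the lever. I'll estimate by how much.

```bash
python3 -c "
from h import *
for x in(.484,.488,.492):
  for z in (.088,.098,.108,.118): print(x,z,proj('side',[x,-.0133,z]).round(1), proj('side',[x-.09,-.0133,z]).round(1))"
```

```text
0.484 0.088 [239.  240.3] [190.1 251.8]
0.484 0.098 [238.7 236.9] [189.4 248.4]
0.484 0.108 [238.4 233.5] [188.6 245. ]
0.484 0.118 [238.1 230. ] [187.9 241.6]
0.488 0.088 [241.1 239.8] [192.3 251.3]
0.488 0.098 [240.8 236.4] [191.6 247.9]
0.488 0.108 [240.5 233. ] [190.9 244.5]
0.488 0.118 [240.3 229.5] [190.1 241. ]
0.492 0.088 [243.2 239.3] [194.5 250.7]
0.492 0.098 [242.9 235.9] [193.8 247.4]
0.492 0.108 [242.7 232.5] [193.1 244. ]
0.492 0.118 [242.4 229. ] [192.4 240.5]
```

Open tips ride about 20–25 mm above the TCP. I'll back off, lower to TCP z≈0.062 (tips ~0.085) and push again.

```bash
python3 -m inch '[[87,[-5,0,15],[0,0,0]],[87,[0,0,20],[0,0,0]],[87,[0,0,20],[0,0,0]],[87,[0,0,18],[0,0,0]],[87,[0,0,0],[0,0,0]]]'; python3 st.py 0.012 0.44 -0.085 0.062
```

```text
time: 6.92
position: [0.4425, -0.0944, 0.0943]
tool_rot: [0.498, 0.501, -0.498, 0.503]
ft_force: [0.2, 0.0, -0.1]
grip_width: 0.0872
fix turn deg [-0.26  0.12 -0.12]
shift mm [32.3 -2.4 -9.5]
```

```bash
python3 -m inch '[[87,[17,-2,-5],[-0.3,0,0]],[87,[16,0,-5],[0,0,0]],[87,[0,0,0],[0,0,0]]]'; python3 st.py 0.012 0.44 -0.085 0.062; python3 -m inch '[[87,[0,0,-9],[0,0,0]],[87,[0,0,-9],[0,0,0]]]';python3 -m inch '[[87,[0,0,-9],[0,0,0]]]';python3 -m inch '[[87,[0,0,-8],[0,0,0]]]';python3 st.py 0.012 0.44 0.04 0.062
```

```text
time: 7.3
position: [0.4405, -0.0852, 0.0614]
tool_rot: [0.498, 0.501, -0.497, 0.504]
ft_force: [-0.6, 0.7, -0.0]
grip_width: 0.0868
fix turn deg [-0.1   0.14 -0.19]
shift mm [-0.6 -0.5 -0.3]
time: 7.55
position: [0.441, -0.0669, 0.0623]
tool_rot: [0.498, 0.5, -0.497, 0.504]
ft_force: [-0.6, 0.1, -0.7]
grip_width: 0.0871
time: 7.68
position: [0.4411, -0.0572, 0.0627]
tool_rot: [0.498, 0.5, -0.497, 0.505]
ft_force: [0.2, 0.6, 0.0]
grip_width: 0.0869
time: 7.8
position: [0.4402, -0.0491, 0.0629]
tool_rot: [0.497, 0.501, -0.497, 0.505]
ft_force: [-1.7, -5.4, 0.1]
grip_width: 0.0872
fix turn deg [-0.06  0.27 -0.23]
shift mm [  0.9   0.9 -89.1]
```

Contact (-5.4 N in y). Continue.

```bash
python3 -m inch '[[87,[0,0,-9],[0,0,0]],[87,[0,0,-9],[0,0.3,-0.3]]]';python3 -m inch '[[87,[0.5,0,-9],[0,0,0]],[87,[0,0,-9],[0,0,0]]]';python3 st.py 0.012 0.44 0.04 0.062
```

```text
time: 8.05
position: [0.4408, -0.0307, 0.0633]
tool_rot: [0.497, 0.502, -0.497, 0.503]
ft_force: [0.1, -3.6, -0.2]
grip_width: 0.0869
time: 8.3
position: [0.4405, -0.0119, 0.0628]
tool_rot: [0.497, 0.502, -0.497, 0.503]
ft_force: [-1.2, -4.4, 0.9]
grip_width: 0.0872
fix turn deg [-0.03  0.09 -0.  ]
shift mm [  0.8   0.2 -51.9]
```

```bash
python3 -m inch '[[87,[0.5,0,-9],[0,0,0]],[87,[0,0,-9],[0,0,0]]]';python3 -m inch '[[87,[0.5,0,-9],[0,0,0]],[87,[0,0,-7],[0,0,0]]]';python3 -m inch '[[87,[0,0,-5],[0,0,0]]]';python3 -m inch '[[87,[0,0,-3],[0,0,0]]]';python3 st.py 0.012 0.44 0.04 0.062
```

```text
time: 8.55
position: [0.4394, 0.0075, 0.0622]
tool_rot: [0.496, 0.503, -0.498, 0.503]
ft_force: [-0.5, -3.3, 1.2]
grip_width: 0.0868
time: 8.8
position: [0.4413, 0.0245, 0.062]
tool_rot: [0.497, 0.502, -0.497, 0.504]
ft_force: [1.0, -3.7, 0.4]
grip_width: 0.0865
time: 8.93
position: [0.4415, 0.03, 0.0619]
tool_rot: [0.497, 0.502, -0.497, 0.504]
ft_force: [-0.2, -4.0, 1.1]
grip_width: 0.087
time: 9.05
position: [0.4412, 0.0335, 0.0619]
tool_rot: [0.497, 0.502, -0.497, 0.504]
ft_force: [-0.1, -2.8, 0.3]
grip_width: 0.0869
fix turn deg [-0.    0.11 -0.16]
shift mm [-0.1 -1.1 -6.6]
```

```bash
for i in 1 ; do python3 -m inch '[[87,[0,0,-3],[0,0,0]]]';python3 -m inch '[[87,[0,0,-3],[0,0,0]]]';python3 -m inch '[[87,[0,0,-3],[0,0,0]]]'; done | grep -E 'pos|ft_'
```

```text
position: [0.4408, 0.0367, 0.0617]
ft_force: [-0.0, -3.3, 0.7]
position: [0.4404, 0.0399, 0.0616]
ft_force: [-0.6, -3.3, -0.1]
position: [0.44, 0.0431, 0.0616]
ft_force: [-0.6, -3.1, -0.2]
```

```bash
(python3 -m inch '[[87,[0,0,-2],[0,0,0]]]';python3 -m inch '[[87,[0,0,-2],[0,0,0]]]';python3 -m inch '[[87,[0,0,-2],[0,0,0]]]')| grep -E 'pos|ft_'
python3 -c "
from h import *
a=save('side','s3.png')
cv2.imwrite('pics/v3.png',cv2.resize(a[130:310,180:380,::-1],None,fx=3,fy=3))"
```

```text
position: [0.4397, 0.0454, 0.0615]
ft_force: [0.2, -2.4, -0.2]
position: [0.4394, 0.0475, 0.0614]
ft_force: [0.1, -2.6, -0.3]
position: [0.4393, 0.0488, 0.0614]
ft_force: [-1.1, -11.9, 0.3]
```

View pics/v3.png

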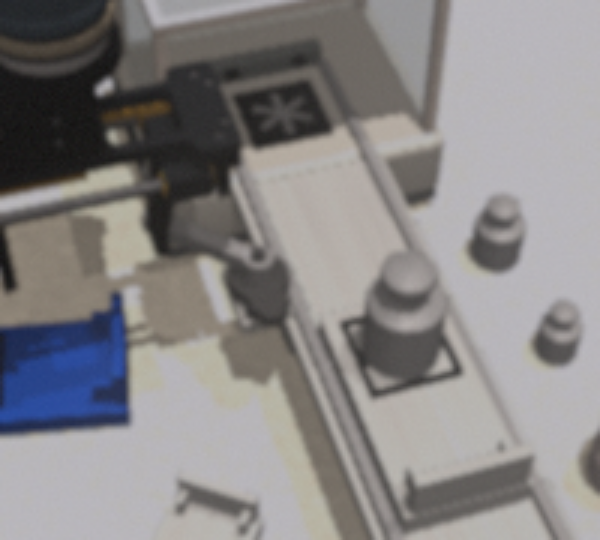

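The cam is hard against its stop: force rose to 12 N, the lever points forward at crop (210,240), and the nose points rearward at (262,310), clear of the carriage. Now I'll retract, shut the fingers and go behind the carriage.

```bash
python3 -m inch '[[87,[0,0,20],[0,0,0]],[87,[-45,0,0],[0,0,0]],[87,[-50,0,0],[0,0,0]],[0,[-50,0,0],[0,0,0]],[0,[0,35,50],[0,0,0]],[0,[0,35,50],[0,0,0]],[0,[0,35,50],[0,0,0]],[0,[0,35,50],[0,0,0]],[0,[0,33,40],[0,0,0]],[0,[0,0,0],[0,0,0]]]';python3 st.py 0.012 0.613 -0.215 0.13
```

```text
time: 11.1
position: [0.6212, -0.2083, 0.2091]
tool_rot: [0.498, 0.506, -0.493, 0.503]
ft_force: [0.5, 0.6, -1.1]
grip_width: 0.0248
fix turn deg [ 0.36 -0.44 -0.07]
shift mm [79.1 -8.2  6.6]
```

```bash
python3 -m inch '[[0,[40,-4,4],[0.4,-0.4,0]],[0,[39,-4,4],[0,0,0]],[0,[0,0,0],[0,0,0]]]';python3 st.py 0.012 0.613 -0.21 0.098
python3 -c "
from h import *
a=save('side','s4.png')
cv2.imwrite('pics/v4.png',cv2.resize(a[180:380,220:420,::-1],None,fx=3,fy=3))"
```

```text
time: 11.48
position: [0.6122, -0.2122, 0.1281]
tool_rot: [0.498, 0.504, -0.496, 0.502]
ft_force: [-0.1, 1.0, -0.7]
grip_width: 0.0013
fix turn deg [ 0.02 -0.29 -0.01]
shift mm [30.1  0.9 -2.2]
```

View pics/v4.png

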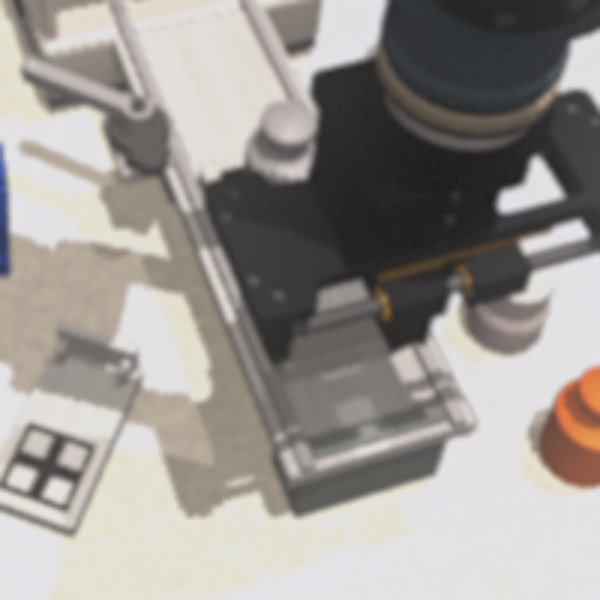

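The fingers stand behind the push plate (tip at crop ~(400,340)), the cam is still low and the weight is upright. I'll lower and approach gently.

```bash
python3 -m inch '[[0,[15,0,0],[0,0,0]],[0,[15,1,0],[0,0,0]],[0,[0,0,0],[0,0,0]],[0,[0,0,-8],[0,0,0]],[0,[0,0,-8],[0,0,0]]]';python3 -m inch '[[0,[0,0,-6],[0,0,0]]]'; python3 -m inch '[[0,[0,0,-5],[0,0,0]]]';python3 -m inch '[[0,[0,0,-5],[0,0,0]]]';python3 st.py 0.012 0.611 0 0.098
```

```text
time: 12.15
position: [0.6182, -0.196, 0.1033]
tool_rot: [0.5, 0.5, -0.494, 0.506]
ft_force: [1.9, 0.3, 0.4]
grip_width: 0.0009
time: 12.28
position: [0.6183, -0.1893, 0.1037]
tool_rot: [0.5, 0.5, -0.493, 0.507]
ft_force: [0.6, 0.3, 0.2]
grip_width: 0.0005
time: 12.4
position: [0.6184, -0.1836, 0.104]
tool_rot: [0.499, 0.5, -0.493, 0.507]
ft_force: [-0.7, -0.3, -0.3]
grip_width: 0.0001
time: 12.52
position: [0.6184, -0.1782, 0.1042]
tool_rot: [0.499, 0.5, -0.493, 0.507]
ft_force: [-0.3, -0.3, -0.4]
grip_width: 0.0006
fix turn deg [ 0.15  0.04 -0.75]
shift mm [   6.2   -5.3 -178.3]
```

```bash
(python3 -m inch '[[0,[6,-5,0],[0,0,-0.7]]]';for i in 1;do python3 -m inch '[[0,[0,0,-5],[0,0,0]]]';python3 -m inch '[[0,[0,0,-5],[0,0,0]]]';python3 -m inch '[[0,[0,0,-5],[0,0,0]]]';done)|grep -E 'pos|ft_';python3 st.py 0.012 0.611 0 0.098
```

```text
position: [0.6138, -0.178, 0.0986]
ft_force: [0.1, -0.4, -0.5]
position: [0.613, -0.1729, 0.0977]
ft_force: [-0.1, -0.1, 0.3]
position: [0.6128, -0.1678, 0.0976]
ft_force: [-0.1, -0.7, 1.0]
position: [0.6127, -0.1625, 0.0975]
ft_force: [-0.4, -0.8, 0.2]
fix turn deg [0.13 0.04 0.02]
shift mm [  -0.5    0.2 -162.5]
```

No contact where the plate was measured (y≈-0.172), so I'll check before going on.

```bash
python3 -c "
from h import *
a=save('side','s5.png');b=save('top','t5.png')
A=cv2.resize(a[220:360,270:400,::-1],None,fx=4,fy=4);B=cv2.resize(b[150:290,320:440,::-1],None,fx=2,fy=2)
cv2.imwrite('pics/v5.png',A)
for c in('side','top'):
  for t in('push_face','seat','carriage_front'):
    for r in imaging.tip_of(c,t)[:3]: print(c,t,r['pixel'],round(r['confidence'],2),at_z(c,r['pixel'],dict(push_face=.106,seat=.088,carriage_front=.079)[t]).round(3))
print(proj('side',get_obs()['position']))"
```

```text
side push_face [219.4, 244.4] 0.95 [ 0.446 -0.026  0.106]
side push_face [253.4, 293.3] 0.92 [ 0.478 -0.14   0.106]
side push_face [338.3, 289.8] 0.74 [ 0.613 -0.174  0.106]
side seat [312.3, 247.3] 0.93 [ 0.608 -0.067  0.088]
side seat [165.2, 257.3] 0.78 [ 0.35  -0.012  0.088]
side seat [237.2, 337.3] 0.61 [ 0.435 -0.198  0.088]
side carriage_front [228.5, 351.0] 0.87 [ 0.417 -0.211  0.079]
side carriage_front [145.6, 259.7] 0.71 [ 0.315 -0.001  0.079]
side carriage_front [292.3, 226.6] 0.64 [ 0.591 -0.004  0.079]
top seat [342.7, 201.7] 0.84 [ 0.607 -0.062  0.088]
top carriage_front [372.8, 153.6] 0.5 [ 0.715 -0.128  0.079]
[335.3758959  287.05893145]
```

View pics/v5.png

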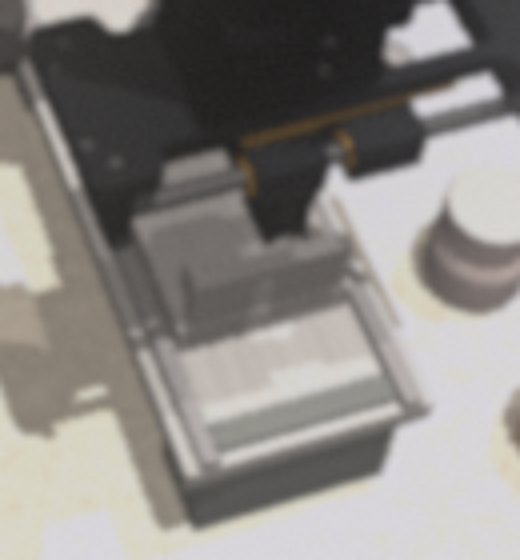

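The finger tip shows at side px (341,280), just above the plate's top edge. Its real height is about 0.12, so the tips sit ~20 mm above the reported TCP when shut too, which agrees with the lever pass. The carriage hasn't moved. I'll raise, back off, go lower (TCP z≈0.078, tip ≈0.10) and push there.

```bash
python3 -m inch '[[0,[-10,0,0],[0,0,0]],[0,[0,0,20],[0,0,0]],[0,[0,0,20],[0,0,0]],[0,[0,0,12],[0,0,0]],[0,[0,0,0],[0,0,0]]]'; python3 st.py 0.012 0.613 -0.21 0.078
```

```text
time: 14.05
position: [0.614, -0.221, 0.1088]
tool_rot: [0.497, 0.502, -0.497, 0.504]
ft_force: [0.2, 0.5, -0.0]
grip_width: 0.0002
fix turn deg [ 0.01  0.15 -0.08]
shift mm [ 30.8  -0.9 -11. ]
```

```bash
(python3 -m inch '[[0,[16,-1,0],[0,0,0]]]';python3 -m inch '[[0,[15,0,0],[0,0,0]],[0,[0,0,0],[0,0,0]]]')|grep -E 'pos|ft_';python3 st.py 0.012 0.613 -0.21 0.078;(python3 -m inch '[[0,[0,0,-8],[0,0,0]],[0,[0,0,-8],[0,0,0]]]';python3 -m inch '[[0,[0,0,-6],[0,0,0]]]';python3 -m inch '[[0,[0,0,-5],[0,0,0]]]';python3 -m inch '[[0,[0,0,-5],[0,0,0]]]')|grep -E 'pos|ft_'; python3 st.py 0.012 0.613 0 0.078
```

```text
position: [0.6139, -0.2218, 0.0933]
ft_force: [-0.2, -0.3, -0.1]
position: [0.6116, -0.2197, 0.0743]
ft_force: [-0.6, 0.7, 0.1]
fix turn deg [0.02 0.02 0.08]
shift mm [-3.7  1.5 -9.7]
position: [0.6114, -0.2025, 0.0739]
ft_force: [-0.5, 0.4, -0.6]
position: [0.6116, -0.1955, 0.0743]
ft_force: [-0.1, 0.6, -0.0]
position: [0.6118, -0.1898, 0.0747]
ft_force: [0.6, -0.8, -0.1]
position: [0.6122, -0.1853, 0.0751]
ft_force: [0.9, -4.5, -1.5]
fix turn deg [ 0.15  0.14 -0.02]
shift mm [  -2.9    3.  -185.3]
```

Contact at about the right place (-4.5 N). Pushing slowly now.

```bash
(python3 -m inch '[[0,[0,0,-5],[0,0,0]],[0,[0,0,-5],[0,0,0]]]';python3 -m inch '[[0,[0,0,-6],[0,0,0]],[0,[0,0,-6],[0,0,0]],[0,[0,0,-6],[0,0,0]]]')|grep -E 'time|pos|ft_'; python3 st.py 0.012 0.612 0 0.078
```

```text
time: 15.3
position: [0.6126, -0.177, 0.0751]
ft_force: [0.2, -3.4, -2.1]
time: 15.68
position: [0.6134, -0.1625, 0.0757]
ft_force: [-1.0, -4.0, -3.0]
fix turn deg [ 0.21  0.77 -0.24]
shift mm [  -2.3    0.5 -162.5]
```

```bash
(python3 -m inch '[[0,[0,0,-7],[0,0.4,-0.2]],[0,[0,0,-7],[0,0.4,0]],[0,[0,0,-7],[0,0,0]],[0,[0,0,-7],[0,0,0]]]';python3 -m inch '[[0,[0,0,-7],[0,0.2,0]],[0,[0,0,-7],[0,0.2,0]],[0,[0,0,-7],[0,0,0]],[0,[0,0,-7],[0,0,0]]]')|grep -E 'time|pos|ft_'; python3 st.py 0.012 0.611 0 0.078
```

```text
time: 16.18
position: [0.6128, -0.1325, 0.0754]
ft_force: [-0.9, -4.4, -2.3]
time: 16.68
position: [0.6119, -0.1019, 0.0754]
ft_force: [-0.3, -4.1, -2.5]
fix turn deg [ 0.22 -0.56  0.04]
shift mm [  -2.6    0.3 -101.9]
```

```bash
(python3 -m inch '[[0,[0,0,-8],[0,-0.4,0]],[0,[0,0,-8],[0,0,0]],[0,[0,0,-8],[0,0,0]],[0,[0,0,-8],[0,0,0]]]';python3 -m inch '[[0,[0,0,-8],[0,0,0]],[0,[0,0,-8],[0,0,0]],[0,[0,0,-8],[0,0,0]],[0,[0,0,-8],[0,0,0]]]')|grep -E 'time|pos|ft_'; python3 st.py 0.012 0.610 0.05 0.076
python3 -c "
from h import *
a=save('side','s6.png')
cv2.imwrite('pics/v6.png',cv2.resize(a[120:300,180:380,::-1],None,fx=3,fy=3))"
```

```text
time: 17.18
position: [0.6112, -0.0675, 0.0755]
ft_force: [0.8, -3.0, -2.6]
time: 17.68
position: [0.6108, -0.0334, 0.0756]
ft_force: [0.8, -3.6, -2.3]
fix turn deg [ 0.22 -0.13  0.03]
shift mm [ -0.4   0.2 -83.4]
```

View pics/v6.png

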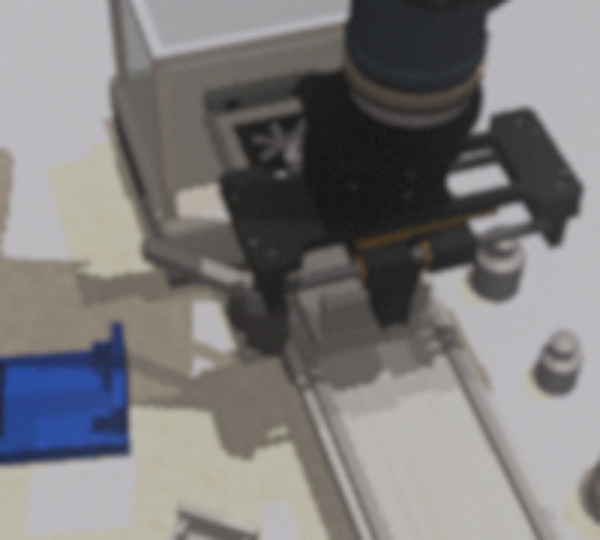

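The fingers are on the middle of the push plate (crop (395,320)) and the lever is still forward (200,265). Continuing, then slow near the stop.

```bash
(python3 -m inch '[[0,[0,0,-8],[0,0,0]],[0,[0,0,-8],[0,0,0]],[0,[0,0,-8],[0,0,0]],[0,[0,0,-8],[0,0,0]]]';python3 -m inch '[[0,[0,0,-7],[0,0,0]],[0,[0,0,-7],[0,0,0]],[0,[0,0,-6],[0,0,0]]]';python3 -m inch '[[0,[0,0,-5],[0,0,0]],[0,[0,0,-4],[0,0,0]]]';python3 -m inch '[[0,[0,0,-3],[0,0,0]]]')|grep -E 'time|pos|ft_'; python3 st.py 0.012 0.610 0.055 0.076
```

```text
time: 18.23
position: [0.6104, 0.0011, 0.0759]
ft_force: [1.2, -3.6, -2.0]
time: 18.6
position: [0.6101, 0.0226, 0.0759]
ft_force: [0.8, -4.4, -1.7]
time: 18.85
position: [0.6097, 0.0324, 0.0759]
ft_force: [-0.6, -4.0, -2.8]
time: 18.98
position: [0.609, 0.0357, 0.0758]
ft_force: [-0.8, -3.8, -1.3]
fix turn deg [ 0.28 -0.14  0.11]
shift mm [ -0.2   1.2 -19.3]
```

```bash
(for i in 1;do python3 -m inch '[[0,[0,0,-3],[0,0,0]],[0,[0,0,-3],[0,0,0]]]';python3 -m inch '[[0,[0,0,-3],[0,0,0]]]';python3 -m inch '[[0,[0,0,-2],[0,0,0]]]';python3 -m inch '[[0,[0,0,-2],[0,0,0]]]';done)|grep -E 'pos|ft_'
```

```text
position: [0.6084, 0.0419, 0.0758]
ft_force: [-0.3, -3.3, 0.4]
position: [0.6082, 0.045, 0.0758]
ft_force: [0.4, -4.2, -1.4]
position: [0.6082, 0.0472, 0.0758]
ft_force: [0.4, -4.4, -0.9]
position: [0.6081, 0.0492, 0.0758]
ft_force: [-0.2, -4.0, -1.9]
```

```bash
(for i in 1;do python3 -m inch '[[0,[0,0,-2],[0,0,0]]]';python3 -m inch '[[0,[0,0,-2],[0,0,0]]]';python3 -m inch '[[0,[0,0,-1.5],[0,0,0]]]';done)|grep -E 'pos|ft_'
```

```text
position: [0.608, 0.0513, 0.0758]
ft_force: [-0.3, -5.9, -0.6]
position: [0.6079, 0.0514, 0.0759]
ft_force: [-1.6, -12.0, 0.1]
position: [0.6077, 0.0511, 0.076]
ft_force: [-0.5, -8.6, -1.1]
```

Home: motion stops at y≈0.0513 (expected ~0.05) with the force up to 12 N. Back off, rise and look.

```bash
python3 -m inch '[[0,[0,0,5],[0,0,0]],[0,[0,0,20],[0,0,0]],[0,[0,0,40],[0,0,0]],[0,[0,0,50],[0,0,0]],[0,[-40,0,50],[0,0,0]],[0,[-50,0,50],[0,0,0]],[0,[-50,0,40],[0,0,0]],[0,[0,0,0],[0,0,0]]]'; python3 -c "
from h import *
a=save('side','s7.png');b=save('top','t7.png')
A=cv2.resize(a[70:270,180:380,::-1],(400,400),interpolation=2);B=cv2.resize(b[120:270,160:310,::-1],(400,400),interpolation=2)
cv2.imwrite('pics/v7.png',np.hstack([A,B]))
for c,t,z in(('top','seat',.088),('side','seat',.088),('top','weight_500',.088),('side','weight_500',.088),('top','push_face',.106),('side','push_face',.106),('top','lever_mid',.099),('side','lever_mid',.099),('top','carriage_front',.079)):
    print(c,t,[(np.round(r['pixel']),round(r['confidence'],2),at_z(c,r['pixel'],z).round(3)) for r in imaging.tip_of(c,t)[:4]])"
```

```text
time: 20.98
position: [0.6136, -0.2031, 0.2117]
tool_rot: [0.497, 0.505, -0.495, 0.503]
ft_force: [-0.5, 0.8, 0.4]
grip_width: 0.0007
top seat [(array([385., 283.]), 0.75, array([ 0.44 , -0.147,  0.088]))]
side seat [(array([236., 334.]), 0.79, array([ 0.435, -0.192,  0.088])), (array([162., 258.]), 0.56, array([ 0.345, -0.013,  0.088])), (array([273., 161.]), 0.55, array([0.606, 0.175, 0.088]))]
top weight_500 [(array([411., 151.]), 0.87, array([ 0.72 , -0.208,  0.088])), (array([329., 153.]), 0.62, array([ 0.712, -0.033,  0.088])), (array([290., 156.]), 0.59, array([0.706, 0.047, 0.088]))]
side weight_500 [(array([409., 329.]), 0.92, array([ 0.699, -0.264,  0.088])), (array([272., 160.]), 0.63, array([0.605, 0.179, 0.088]))]
top push_face [(array([354., 262.]), 0.9, array([ 0.481, -0.082,  0.106])), (array([281., 198.]), 0.57, array([0.61 , 0.065, 0.106]))]
side push_face [(array([292., 190.]), 0.88, array([0.611, 0.063, 0.106])), (array([222., 248.]), 0.7, array([ 0.45 , -0.035,  0.106])), (array([254., 294.]), 0.55, array([ 0.478, -0.142,  0.106]))]
top lever_mid [(array([283., 250.]), 0.62, array([0.503, 0.06 , 0.099])), (array([327., 155.]), 0.19, array([ 0.703, -0.029,  0.099]))]
side lever_mid [(array([239., 206.]), 0.58, array([0.502, 0.059, 0.099]))]
top carriage_front []
```

View pics/v7.png

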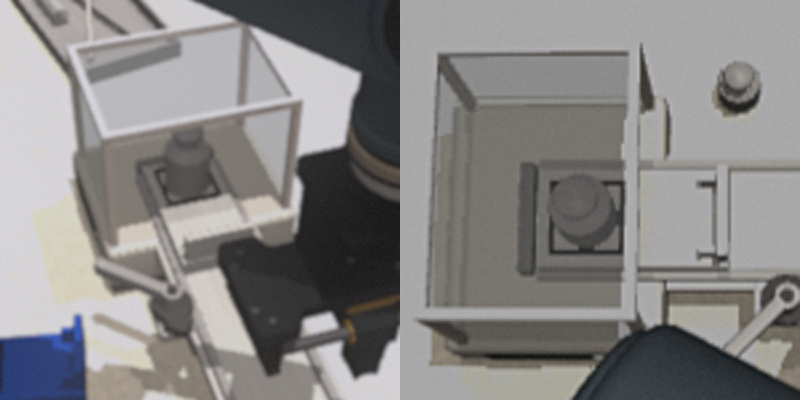

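Carriage front meets the end stop (right half, x≈537), the weight is upright inside its lips at (583,210), the lever is 45° forward, and the arm is clear.

```bash
python3 -c "
from h import *
print(robot.hand_in(), get_obs()['time'])"
```

```text
the job is handed in; nothing more can be done
the job is handed in; nothing more can be done
```

The reference weight is loaded and the job is handed in; the robot clock read about 21 s at the last move. I pushed the cam lever over to its stop with one finger of the open gripper. Then I pushed the carriage forward at about 60 mm/s, slower near the end, until it met the end stop. The highest force I read was 12 N, at both stops.

**Last checks:**
- **Carriage:** push_face measured at y 0.063 (side) and 0.065 (top), against about 0.064 expected when home. In the top picture the front meets the stop.
- **Cam:** lever_mid measured 45° forward of -x in both cameras, which is the low point.
- **Weight:** it looks upright inside the seat lips. The networks put it 4 mm from the seat, which is within their error.
- **Small weights and jar:** the arm did not go near them, but I did not measure their final positions one by one.
- **Arm:** backed off clear of everything before hand-in.

**What disagreed:**
- **Fingertip height:** the tips stood about 20 mm higher than the reported TCP suggests. The first pass at the lever and the first approach to the push plate both went over the top without touching. I saw this in the pictures and repeated each one lower.
- **Frame fit:** my fitted comparator yaw was about 1° off the rails in the picture, so I set it by eye.
- **Missed detection:** the top camera did not report carriage_front at the end.

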